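# Move the tappets to the assembly rack in engine order

### The job

The four engine tappets have drained and stand in the wooden block in the order in which they came out of the engine. Each has worn to its own bore, so they must not be mixed up: move them into the aluminium assembly rack in the same order, counted from the pointed nose of each (the tappet nearest the block's nose goes into the pocket nearest the rack's nose, and so on), each upright and fully down in its pocket. Leave the oil can and the jar of nuts where they stand.

Things in the scene. Friction and masses are not known exactly. Their poses are not given: they have to be found in the camera images.
- tappet_1: first engine tappet, counted from the wooden block's nose: upright steel cylinder 22 mm across, 64 mm long, foot chamfered 2 mm, shallow cup in the top. All four look the same; only the place in the row tells them apart. Origin at the centre of its foot, z up along its axis. About 0.12 kg. At the start it stands loose in its hole, foot 18 mm above the bench, and sticks out 42 mm.
- tappet_2: second engine tappet, counted from the wooden block's nose: upright steel cylinder 22 mm across, 64 mm long, foot chamfered 2 mm, shallow cup in the top. All four look the same; only the place in the row tells them apart. Origin at the centre of its foot, z up along its axis. About 0.12 kg. At the start it stands loose in its hole, foot 18 mm above the bench, and sticks out 42 mm.
- tappet_3: third engine tappet, counted from the wooden block's nose: upright steel cylinder 22 mm across, 64 mm long, foot chamfered 2 mm, shallow cup in the top. All four look the same; only the place in the row tells them apart. Origin at the centre of its foot, z up along its axis. About 0.12 kg. At the start it stands loose in its hole, foot 18 mm above the bench, and sticks out 42 mm.
- tappet_4: fourth engine tappet, counted from the wooden block's nose: upright steel cylinder 22 mm across, 64 mm long, foot chamfered 2 mm, shallow cup in the top. All four look the same; only the place in the row tells them apart. Origin at the centre of its foot, z up along its axis. About 0.12 kg. At the start it stands loose in its hole, foot 18 mm above the bench, and sticks out 42 mm.
- drain_block: wooden draining block, fixed, 44 mm wide, 40 mm high. One end (the nose) is pointed like an arrow, the other square. Origin: on the bench under the middle of its row of holes; x along the row to the nose, z up. Holes 26 mm across, bottom 18 mm above the bench, at x = +63, +21, -21, -63 mm, y = 0, holding tappets 1, 2, 3, 4. Nose tip at x = +127, square end at x = -85 mm.
- rack: aluminium assembly rack, fixed, 44 mm wide, 42 mm high, with a 76 mm wide foot flange, bolts to 15 mm high. One end (nose) pointed, the other square. Origin: on the bench under the middle of its pockets; x along the row to the nose, z up. Round pockets 32 mm across, mouth chamfered 3 mm, flat bottom 22 mm above the bench, at x = +63, +21, -21, -63 mm, y = 0, for tappets 1, 2, 3, 4. Nose tip at x = +127 mm.
- oil_can: bystander: loose metal oil can with a thin bent spout, 64 x 103 x 152 mm high; origin at the centre of its underside
- jar_nuts: bystander: loose glass jar of nuts with a dark lid, 68 mm across, 95 mm high; origin at the centre of its underside
There are look-alikes about, which are no part of the job. Leave any green, purple or yellow look-alike of the tappet_4 alone.

How it is judged (in metres and radians):
At the end, for the whole second after the job is handed in: Each tappet stands at rest in its own pocket of the rack (tappet 1 in the pocket nearest the nose, then 2, 3, 4): within 8 mm of the pocket's centre, both along and across the row, foot within 4 mm of its bottom, upright within 0.15 rad (x of tappet_1 in the frame of rack between 0.055 and 0.071 m and y of tappet_1 in the frame of rack between -0.008 and 0.008 m and z of tappet_1 in the frame of rack between 0.018 and 0.026 m and angle between each of tappet_1, tappet_2, tappet_3, tappet_4's own z axis and vertical below 0.15 rad and linear speed of each of tappet_1, tappet_2, tappet_3, tappet_4 below 0.02 m/s and angular speed of each of tappet_1, tappet_2, tappet_3, tappet_4 below 0.3 rad/s and x of tappet_2 in the frame of rack between 0.013 and 0.029 m and y of tappet_2 in the frame of rack between -0.008 and 0.008 m and z of tappet_2 in the frame of rack between 0.018 and 0.026 m and x of tappet_3 in the frame of rack between -0.029 and -0.013 m and y of tappet_3 in the frame of rack between -0.008 and 0.008 m and z of tappet_3 in the frame of rack between 0.018 and 0.026 m and x of tappet_4 in the frame of rack between -0.071 and -0.055 m and y of tappet_4 in the frame of rack between -0.008 and 0.008 m and z of tappet_4 in the frame of rack between 0.018 and 0.026 m); the robot touches nothing.
It fails at once if the oil can is shifted by more than 30 mm or tipped over (distance of oil_can from where it was at the start of the episode above 0.03 m or angle between oil_can's own z axis and vertical above 0.5 rad).
It fails at once if the jar of nuts is shifted by more than 30 mm or tipped over (distance of jar_nuts from where it was at the start of the episode above 0.03 m or angle between jar_nuts's own z axis and vertical above 0.5 rad).
It also fails if it takes over 106 s, if anything falls off the work surface, if the arm or the gripper's body presses on something with over 40 N, if the wrist force passes 120 N, or if a joint passes its speed limit or range.

### The arm

A 6-joint arm with a two-finger parallel gripper is mounted at the origin on a cart in front of the work surface, level with it; the furniture and walls round the work are solid. World frame = base frame: x ahead of the robot, y to its left, z up, the work surface at z = 0. Lengths are in mm, angles in rad, forces in N, time in s.
With the tool pointing down it reaches from about 375 to 750 mm from the base axis. Payload 9 kg.
Tool frame: the origin (TCP) lies at the very end of the fingers, on their centre line; the grasp point (between the pads) lies 19 mm behind it; z points along the fingers, y is the line along which they close (so a half turn about z gives the same grasp; the last joint's range is limited). The gripper opens to 85 mm and grips with 20 to 120 N. Pads are 22 mm wide; open, the fingers measure 114 mm over their backs; the gripper's body (76 mm by 85 mm) begins 54 mm behind the grasp point. The pads swing forward as they close: fully open they stand 13 mm farther back than shut.
Start: joints at [0.938, 0.104, 0.097, 1.564, 0, 1.353], TCP at [241.812, 549.148, 231.331] pointing down, gripper open.
Joint ranges: [-2.99, 2.99], [-0.84, 1.86], [-1.1, 1.16], [-1.84, 2.11], [-1.51, 1.56], [-3.14, 3.14]. Speed limits (rad/s): [2.22, 2.22, 2.57, 3.14, 3.14, 3.14].

### API

Orientations are given as a unit quaternion [w, x, y, z].
In Python, from rig import robot, imaging gives the robot as it stands.
- The arm moves only by the tool drive_tool, never from a script. Its argument "moves" is a list that holds one entry, the list of rows, each a list of 7 numbers: the shift along the tool's x, y, z in units of 30 mm (1.0 is 30 mm), then the turn, a rotation vector about the tool's x, y, z in units of 6 degrees (1.0 is 6 degrees), then the finger opening in mm, from 0 to 85.4. A call has 1 to 20 rows; each row shifts and turns the commanded pose from where the row before left it, along the tool's axes as they then stand; what a row does not reach is not made up. A row lasts 1/12 s, in which the tool goes at most 41.7 mm and 7.16 degrees, less where a joint would pass 70% of its speed; a pose out of reach is approached as far as the arm can. A call is refused whole if a number of a shift passes 1 or a number of a turn 1, either way. A call with a gripper value outside its range is refused whole. The fingers move at their own pace and stop on an object; "force" is the grip in N (left out, the last holds). Time passes only in rows, so rows that do not move let the fingers close. It gives the time, the measured TCP pose, the force, the opening and the grip force at its end, in the units of the state.
- robot.sense(): the state, without advancing time (a new reading comes with each control period).
- imaging.get_image(name): name is "scene" or "top" or "wrist"; returns (picture, depth): 480x640x3 uint8, red, green, blue; 480x640 float32, mm along the optical axis (not along the pixel's ray), 0 where there is no reading.
- imaging.camera_params(name): a dict with "fx", "fy", "cx", "cy" (pixels), "k1" (the pictures are not rectified: a ray, as slopes to the right and down, at radius r is drawn at 1 + k1 r^2 times it, then the intrinsics apply), "extrinsics" (4x4, takes a point from camera to world coordinates). Camera axes: x right, y down, z forward; pixel columns grow to the right and rows downward; lengths in mm; the calibration is good to about 2 mm. A picture is of the moment at which its call begins: read the wrist's pose just before it. camera_params takes no time and is no camera call; for the wrist camera it gives the pose at the moment of the call.
- robot.close_job(): hands the job in; it is judged then, once.
The state is a dict: "t": time; "joints": joint angles; "qvel": joint speeds; "tau": joint torques, N m; "tcp_pos": TCP position; "orientation": TCP orientation; "wrist_force": force on the tool from outside, world axes, zero at the start; "wrist_torque": the same for the moment, N m; "opening": opening from 0.0 (shut) to 1.0 (fully open); "grasp_force": force on a finger pad.
Only numpy, scipy, OpenCV 4.12 (cv2) and the standard library are available. Lean on these libraries where they do the work, as an engineer would, in place of code of your own. Each camera call takes 0.05 s, during which the arm holds its last target. There are 200 camera calls.

## Working session

There is one attempt and no reset: what is moved stays moved. The work goes in short steps, Python scripts to look and compute and a tool call to move; the robot and the scene stay as the last step left them, time stands still between calls to the robot, and variables do not carry over. Pictures are saved under pics/ and viewed, at most 14 in all, crops included, and the job is handed in when it is done.

Besides the shell and the picture viewer there is one more tool, called after ">>>" by a JSON object that holds its "name" and its "arguments", one argument or row to a line. drive_tool: Moves the arm, as the interface text tells. Its arguments: {"type":"object","properties":{"moves":{"type":"array"},"force":{"type":"number"}},"required":["moves"]}

```bash
mkdir -p pics
python3 - <<'E'
from rig import robot, imaging
import cv2,numpy as np
for n in("scene","top"):
    p,d=imaging.get_image(n); cv2.imwrite(f"pics/{n}0.png",p[:,:,::-1]); np.save(f"pics/{n}0.npy",d)
    print(n,{k:(np.round(v,3).tolist() if k=="extrinsics" else v) for k,v in imaging.camera_params(n).items()})
print(robot.sense())
E
```

```text
scene {'fx': 470.26345757648755, 'fy': 470.26345757648755, 'cx': 318.9023153370106, 'cy': 249.17542428832417, 'k1': -0.10791982246016155, 'extrinsics': [[-0.865, -0.346, 0.363, 203.261], [-0.501, 0.568, -0.653, 814.405], [0.02, -0.747, -0.664, 682.565], [0.0, 0.0, 0.0, 1.0]]}
top {'fx': 583.7074454943361, 'fy': 583.7074454943361, 'cx': 323.20707631521674, 'cy': 242.27691164482678, 'k1': -0.02802063507256058, 'extrinsics': [[-0.007, -0.991, 0.13, 400.429], [-1.0, 0.006, -0.005, 186.993], [0.004, -0.13, -0.991, 1186.655], [0.0, 0.0, 0.0, 1.0]]}
{'t': 0.1, 'joints': array([ 9.38295167e-01,  1.04631629e-01,  9.65409108e-02,  1.56392206e+00,
       -8.16029136e-06,  1.35307517e+00]), 'qvel': array([-0.00029625, -0.00229988,  0.00414631, -0.00093753, -0.00011439,
        0.00189905]), 'tau': array([ 5.00834562e-03, -5.58209860e+01,  5.04718208e+01,  1.30375117e-02,
       -4.55175568e-04, -3.53186647e-05]), 'tcp_pos': array([241.61048845, 548.86436959, 230.60138421]), 'orientation': array([-2.47127771e-04,  2.05906493e-01,  9.78571482e-01, -5.55769967e-04]), 'wrist_force': array([ 0.41363675, -0.06903299, -0.18736952]), 'wrist_torque': array([-0.01421012, -0.0076073 , -0.02336205]), 'grasp_force': 0.0, 'opening': 1.0004785281049768}
```

View pics/scene0.png

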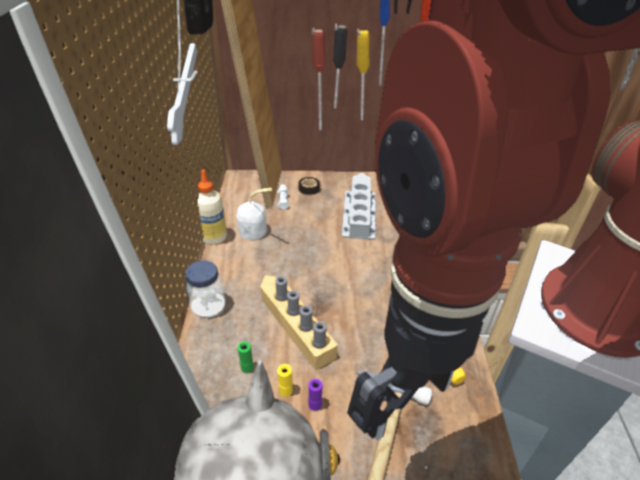

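View pics/top0.png

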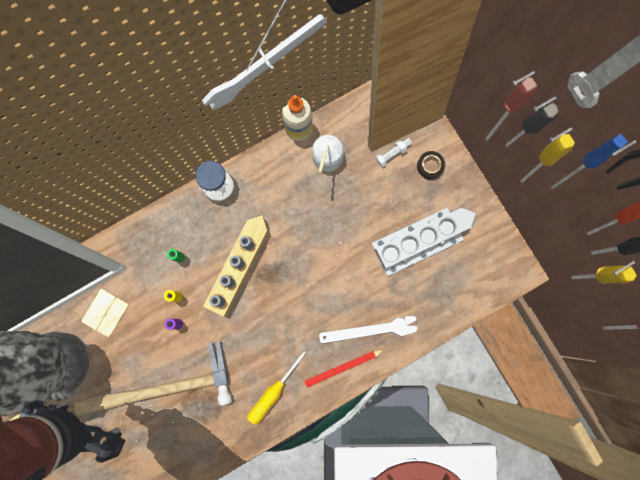

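The top view shows the block with its nose at (262,222) and steel tappets 1–4 at about (247,242), (237,262), (227,281) and (217,300). The rack's nose is at (472,217), with pockets 1–4 at (447,227), (428,236), (409,245) and (390,253). The look-alikes are green (175,256), yellow (172,297) and purple (173,324). I'm picking the grey ones standing in the wooden block, and I'll check them in a crop.

Run:
```python
import cv2
p=cv2.imread("pics/top0.png")
a=cv2.resize(p[205:325,190:290],None,fx=4.8,fy=4.8,interpolation=cv2.INTER_CUBIC)[:,:400]
a=cv2.resize(p[210:320,195:275],None,fx=5,fy=5,interpolation=cv2.INTER_CUBIC)
b=cv2.resize(p[200:280,365:480],None,fx=5,fy=5,interpolation=cv2.INTER_CUBIC)
cv2.imwrite("pics/cb.png",a);cv2.imwrite("pics/cr.png",b)
```

```text
(no output)
```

View pics/cb.png

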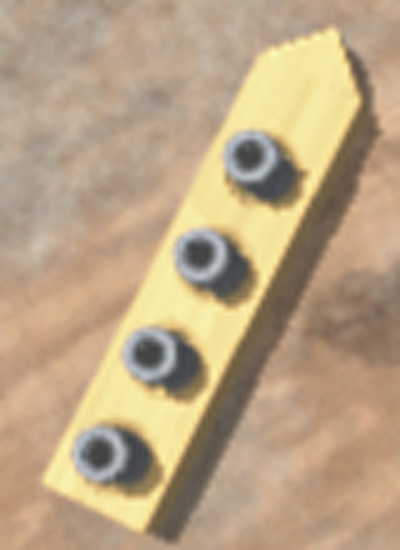

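View pics/cr.png

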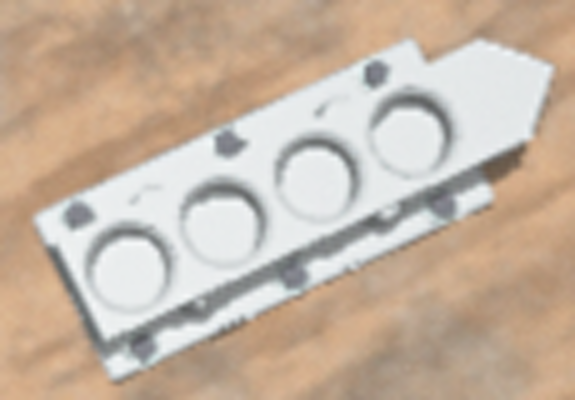

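Both crops confirm the choice: four grey cupped tappets in the wooden block with its nose at the top, and an empty rack with its nose to the right.

```bash
cat > h.py <<'E'
import numpy as np, cv2
from rig import robot, imaging
from scipy.spatial.transform import Rotation as R
def world(name,uv,z,c=None):
    c=c or imaging.camera_params(name); E=np.array(c["extrinsics"])
    K=np.array([[c["fx"],0,c["cx"]],[0,c["fy"],c["cy"]],[0,0,1]])
    n=cv2.undistortPoints(np.array(uv,float).reshape(-1,1,2),K,np.array([c["k1"],0,0,0,0.]))[:,0]
    r=np.c_[n,np.ones(len(n))]@E[:3,:3].T; o=E[:3,3]
    return o+r*((z-o[2])/r[:,2])[:,None]
def frame(P):   # fit row of 4 (+63..-63): origin, yaw, residual
    s=np.array([63,21,-21,-63.]); m=P[:,:2].mean(0); v=s@(P[:,:2]-m)/(s@s)
    return m,np.arctan2(v[1],v[0]),np.hypot(*v),P[:,:2]-m-np.outer(s,v)
def togo(target,yaw):   # shift in tool axes (units) and yaw turn (units) with tool x along yaw or yaw+pi
    s=robot.sense(); w,x,y,z=s["orientation"]; q=R.from_quat([x,y,z,w]); M=q.as_matrix()
    cur=np.arctan2(M[1,0],M[0,0]); d=(yaw-cur+np.pi/2)%np.pi-np.pi/2
    print("t",round(s["t"],2),"tcp",s["tcp_pos"].round(1),"tilt",np.degrees(np.arccos(-M[2,2])).round(2),
     "yawerr deg",np.degrees(d).round(2),"turn_z units",round(-np.degrees(d)/6,2))
    print("shift units (present axes)",(M.T@(np.array(target)-s["tcp_pos"])/30).round(2))
E
python3 - <<'E'
from h import *
f=lambda a,o:np.array(a)/5+o-0.4
B=world("top",f([(250,157),(201,257),(150,354),(101,454)],(195,210)),82)
K=world("top",f([(411,133),(316,177),(222,221),(129,266)],(365,200)),42)
for P in(B,K):
    m,y,l,r=frame(P); print(P.round(1).tolist(),m.round(1),y.round(4),l.round(3),r.round(1).tolist(),np.hypot(*m))
d=np.load("pics/top0.npy"); 
togo([B[0,0],B[0,1],130],frame(B)[1])
c=imaging.camera_params("wrist");print(np.array(c["extrinsics"]).round(2).tolist(),c["fx"])
E
```

```text
[[549.0, 331.3, 82.0], [510.8, 349.5, 82.0], [474.0, 368.3, 82.0], [436.4, 386.3, 82.0]] [492.6 358.8] -0.4564 0.994 [[0.3, 0.0], [-0.5, -0.2], [0.2, 0.3], [0.0, -0.1]] 609.4229866310749
[[581.7, -65.1, 42.0], [564.2, -26.7, 42.0], [546.8, 11.2, 42.0], [529.1, 48.4, 42.0]] [555.5  -8.1] -1.1378 0.993 [[-0.0, -0.3], [-0.0, 0.3], [0.1, 0.3], [-0.1, -0.3]] 555.5158898158651
t 0.1 tcp [241.6 548.9 230.6] tilt 0.07 yawerr deg -2.38 turn_z units 0.4
shift units (present axes) [-12.3   -2.5    3.35]
[[0.4, 0.87, 0.28, 168.28], [0.92, -0.38, -0.12, 581.16], [-0.0, 0.31, -0.95, 373.26], [0.0, 0.0, 0.0, 1.0]] 359.6443852101804
```

>>> {"name": "drive_tool", "arguments": {
  "moves": [
    [[-0.93,-0.22,0.09,0,0,0,85],[-0.93,-0.22,0.09,0,0,0,85],[-0.93,-0.22,0.09,0,0,0,85],[-0.93,-0.22,0.09,0,0,0,85],[-0.93,-0.22,0.09,0,0,0,85],[-0.93,-0.22,0.09,0,0,0,85],[-0.93,-0.22,0.09,0,0,0,85],[-0.93,-0.22,0.09,0,0,0,85],[-0.93,-0.22,0.09,0,0,0,85],[-0.93,-0.22,0.09,0,0,0,85],[-0.93,-0.22,0.09,0,0,0.4,85],[0,0,0,0,0,0,85],[0,0,0,0,0,0,85],[0,0,0,0,0,0,85]]
  ],
  "force": 50
}}

```text
t: 1.27
tcp_pos: [493.0, 359.1, 201.3]
orientation: [-0.0, 0.226, 0.974, -0.0]
wrist_force: [-0.8, -0.8, 0.7]
opening: 0.996
grasp_force: 0.0
```

Run:
```python
from h import *
p,d=imaging.get_image("wrist"); cv2.imwrite("pics/w1.png",p[:,:,::-1])
import json; c=imaging.camera_params("wrist"); c["extrinsics"]=np.array(c["extrinsics"]).tolist(); json.dump(c,open("pics/w1.json","w"))
togo([436.4,386.3,130],-.4564)
```

```text
t 1.32 tcp [492.7 359.5 201.5] tilt 0.03 yawerr deg -0.04 turn_z units 0.01
shift units (present axes) [ 2.08 -0.02  2.38]
```

View pics/w1.png

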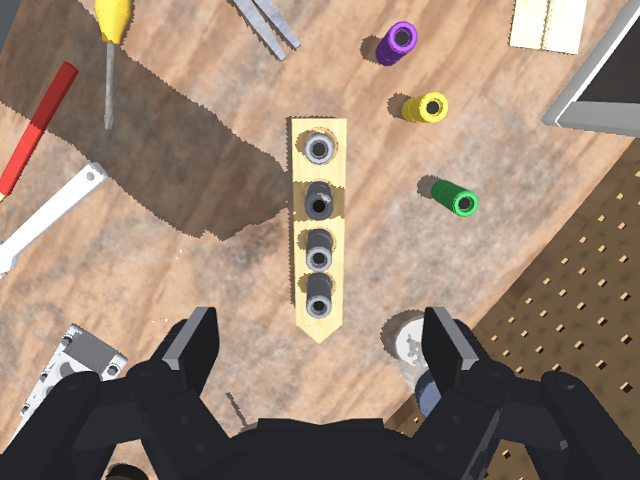

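The wrist view shows the row's cups at about (319,150), (318.5,206), (318.5,259) and (318.5,306), with the block's nose toward the gripper. The colored look-alikes stand apart at the right.

Run:
```python
from h import *; import json
c=json.load(open("pics/w1.json"))
W=world("wrist",[(318.5,306),(318.5,259),(318.5,206),(319,149.5)],82,c)
m,y,l,r=frame(W);print(W.round(1).tolist(),m.round(1),y.round(4),l.round(3),r.round(1).tolist())
```

```text
[[547.6, 331.5, 82.0], [510.7, 349.6, 82.0], [472.8, 368.2, 82.0], [436.0, 386.6, 82.0]] [491.8 359. ] -0.4587 0.989 [[-0.1, 0.1], [0.3, -0.2], [-0.3, 0.0], [0.1, 0.0]]
```

>>> {"name": "drive_tool", "arguments": {
  "moves": [
    [[0.69,0,0.75,0,0,0,85],[0.69,0,0.75,0,0,0,85],[0.69,0,0.75,0,0,0,85],[0,0,0.73,0,0,0,60],[0,0,0.73,0,0,0,60],[0,0,0.73,0,0,0,60],[0,0,0.73,0,0,0,60],[0,0,0,0,0,0,60],[0,0,0,0,0,0,60],[0,0,0,0,0,0,15],[0,0,0,0,0,0,15],[0,0,0,0,0,0,15],[0,0,0,0,0,0,15],[0,0,0,0,0,0,15],[0,0,0,0,0,0,15],[0,0,0,0,0,0,15],[0,0,0,0,0,0,15]]
  ],
  "force": 50
}}

```text
t: 2.73
tcp_pos: [438.6, 386.9, 48.3]
orientation: [0.001, 0.226, 0.974, 0.001]
wrist_force: [-0.8, -0.4, 5.5]
opening: 0.246
grasp_force: 48.6
```

Run:
```python
from h import *
s=robot.sense();print(s["opening"],s["grasp_force"],s["wrist_force"])
togo([529.1,48.4,150],-1.1378)
```

```text
0.24556184886469792 48.60435962677002 [-0.80839211 -0.3550716   5.49913735]
t 2.73 tcp [438.6 386.9  48.3] tilt 0.14 yawerr deg -39.02 turn_z units 6.5
shift units (present axes) [-7.69 -8.79 -3.4 ]
```

>>> {"name": "drive_tool", "arguments": {
  "moves": [
    [[0,0,-0.85,0,0,0,15],[0,0,-0.85,0,0,0,15],[0,0,-0.85,0,0,0,15],[0,0,-0.85,0,0,0,15],[-0.77,-0.88,0,0,0,0,15],[-0.77,-0.88,0,0,0,0,15],[-0.77,-0.88,0,0,0,0,15],[-0.77,-0.88,0,0,0,0,15],[-0.77,-0.88,0,0,0,0,15],[-0.77,-0.88,0,0,0,0,15],[-0.77,-0.88,0,0,0,0,15],[-0.77,-0.88,0,0,0,0,15],[-0.77,-0.88,0,0,0,0,15],[-0.77,-0.88,0,0,0,0,15],[0,0,0,0,0,1,15],[0,0,0,0,0,1,15],[0,0,0,0,0,1,15],[0,0,0,0,0,1,15],[0,0,0,0,0,1,15],[0,0,0,0,0,1,15]]
  ]
}}

```text
t: 4.4
tcp_pos: [528.8, 47.4, 149.0]
orientation: [0.0, 0.519, 0.855, 0.0]
wrist_force: [0.4, -0.8, -0.5]
opening: 0.242
grasp_force: 49.9
```

>>> {"name": "drive_tool", "arguments": {
  "moves": [
    [[0,0,0,0,0,0.5,15],[0,0,0,0,0,0,15],[0,0,0,0,0,0,15],[0,0,0,0,0,0,15]]
  ]
}}

```text
t: 4.73
tcp_pos: [528.7, 47.6, 148.8]
orientation: [0.0, 0.538, 0.843, 0.0]
wrist_force: [-0.8, 0.3, -1.7]
opening: 0.238
grasp_force: 49.9
```

Run:
```python
from h import *; import json
p,d=imaging.get_image("wrist"); cv2.imwrite("pics/w2.png",p[:,:,::-1])
c=imaging.camera_params("wrist"); c["extrinsics"]=np.array(c["extrinsics"]).tolist(); json.dump(c,open("pics/w2.json","w"))
togo([529.1,48.4,54],-1.1378)
```

```text
t 4.78 tcp [528.6  47.6 148.7] tilt 0.01 yawerr deg -0.12 turn_z units 0.02
shift units (present axes) [0.02 0.02 3.16]
```

View pics/w2.png

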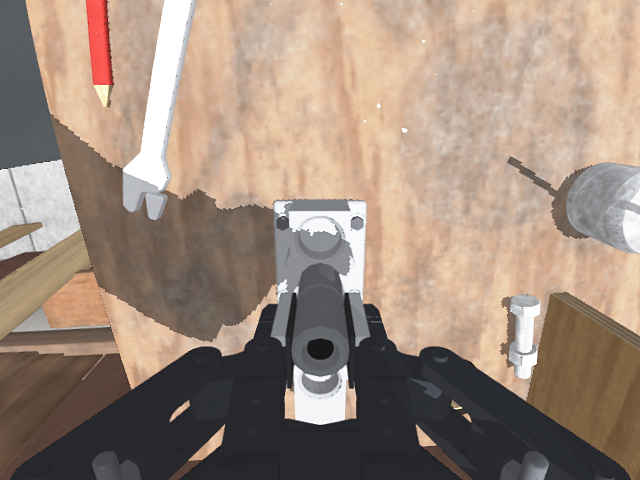

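The tappet is upright in the fingers with its cup at (319.5,349). Pocket 4's mouth is at about (320.5,238) and sits centered between the fingers' sides.

Run:
```python
from h import *; import json
c=json.load(open("pics/w2.json"))
print(world("wrist",[(319.5,349)],182.6,c).round(1),world("wrist",[(320.5,238)],42,c).round(1))
```

```text
[[526.4  50.9 182.6]] [[528.4  48.2  42. ]]
```

>>> {"name": "drive_tool", "arguments": {
  "moves": [
    [[-0.1,0,0.6,0,0,0,15],[0,0,0.6,0,0,0,15],[0,0,0.6,0,0,0,15],[0,0,0.5,0,0,0,15],[0,0,0.4,0,0,0,15],[0,0,0.3,0,0,0,15],[0,0,0.16,0,0,0,15],[0,0,0,0,0,0,15],[0,0,0,0,0,0,15],[0,0,0,0,0,0,15]]
  ]
}}

```text
t: 5.62
tcp_pos: [530.4, 44.8, 54.6]
orientation: [0.001, 0.538, 0.843, 0.0]
wrist_force: [0.5, -0.4, -1.8]
opening: 0.242
grasp_force: 50.3
```

>>> {"name": "drive_tool", "arguments": {
  "moves": [
    [[0,0,0.06,0,0,0,15],[0,0,0,0,0,0,15],[0,0,0,0,0,0,50],[0,0,0,0,0,0,50],[0,0,0,0,0,0,50],[0,0,0,0,0,0,50],[0,0,-0.5,0,0,0,50],[0,0,-1,0,0,0,50],[0,0,-1,0,0,0,50],[0,0,-1,0,0,0,50],[0,0,0,0,0,0,50]]
  ]
}}

```text
t: 6.53
tcp_pos: [532.7, 44.5, 163.4]
orientation: [0.004, 0.538, 0.843, 0.002]
wrist_force: [0.4, 0.3, 0.8]
opening: 0.583
grasp_force: 0.0
```

Run:
```python
from h import *
p,d=imaging.get_image("top"); cv2.imwrite("pics/t2.png",p[:,:,::-1])
cv2.imwrite("pics/t2c.png",cv2.resize(p[200:320,190:490,::-1],(750,300)))
p,d=imaging.get_image("wrist"); cv2.imwrite("pics/w3.png",p[:,:,::-1])
togo([472.8,368.5,130],-.4575)
```

```text
t 6.63 tcp [530.8  44.7 158.3] tilt 0.16 yawerr deg 38.95 turn_z units -6.49
shift units (present axes) [10.61  2.77  0.93]
```

View pics/w3.png

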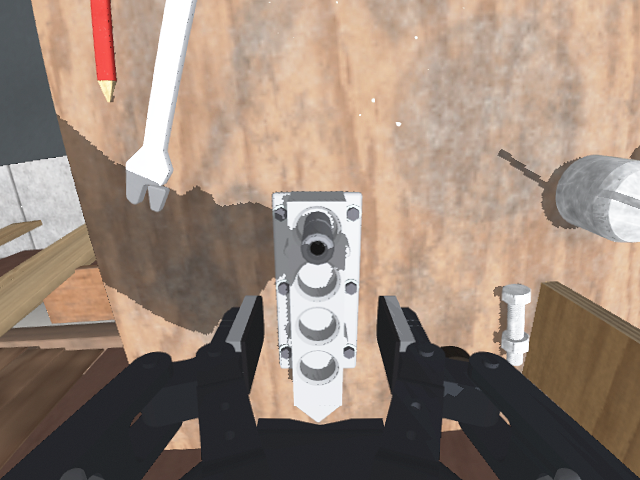

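Tappet 4 stands upright in pocket 4 with its cup at (318,247). Pockets 3, 2 and 1 are empty at (318,278), (318.5,325) and (318.5,366).

>>> {"name": "drive_tool", "arguments": {
  "moves": [
    [[0.96,0.25,0,0,0,0,60],[0.96,0.25,0,0,0,0,60],[0.96,0.25,0,0,0,0,60],[0.96,0.25,0,0,0,0,60],[0.96,0.25,0,0,0,0,60],[0.96,0.25,0,0,0,0,60],[0.96,0.25,0,0,0,0,60],[0.96,0.25,0,0,0,0,60],[0.96,0.25,0,0,0,0,60],[0.96,0.25,0,0,0,0,60],[0.96,0.25,0,0,0,0,60],[0,0,0,0,0,-1,60],[0,0,0,0,0,-1,60],[0,0,0,0,0,-1,60],[0,0,0,0,0,-1,60],[0,0,0,0,0,-1,60],[0,0,0,0,0,-1,60],[0,0,0,0,0,-0.5,60],[0,0,0,0,0,0,60],[0,0,0,0,0,0,60]]
  ]
}}

```text
t: 8.3
tcp_pos: [471.1, 366.8, 155.6]
orientation: [-0.001, 0.227, 0.974, -0.001]
wrist_force: [0.0, 1.2, -0.5]
opening: 0.701
grasp_force: 0.0
```

Run:
```python
from h import *
togo([473.1,368.3,46],-.4575)
```

```text
t 8.3 tcp [471.1 366.8 155.6] tilt 0.1 yawerr deg 0.07 turn_z units -0.01
shift units (present axes) [-0.04  0.08  3.65]
```

>>> {"name": "drive_tool", "arguments": {
  "moves": [
    [[-0.04,0.08,0.6,0,0,0,60],[0,0,0.9,0,0,0,60],[0,0,0.9,0,0,0,60],[0,0,0.7,0,0,0,60],[0,0,0.5,0,0,0,60],[0,0,0,0,0,0,60],[0,0,0,0,0,0,60],[0,0,0,0,0,0,60]]
  ]
}}

```text
t: 8.97
tcp_pos: [474.3, 368.9, 50.0]
orientation: [0.0, 0.227, 0.974, 0.0]
wrist_force: [-0.6, -0.1, 1.1]
opening: 0.701
grasp_force: 0.0
```

Run:
```python
from h import *
togo([473.1,368.3,46],-.4575)
```

```text
t 8.97 tcp [474.3 368.9  50. ] tilt 0.07 yawerr deg 0.01 turn_z units -0.0
shift units (present axes) [ 0.03 -0.04  0.13]
```

Now grasp.

>>> {"name": "drive_tool", "arguments": {
  "moves": [
    [[0.08,-0.03,0.13,0,0,0,60],[0,0,0,0,0,0,60],[0,0,0,0,0,0,15],[0,0,0,0,0,0,15],[0,0,0,0,0,0,15],[0,0,0,0,0,0,15],[0,0,0,0,0,0,15],[0,0,0,0,0,0,15],[0,0,0,0,0,0,15],[0,0,0,0,0,0,15]]
  ]
}}

```text
t: 9.8
tcp_pos: [471.5, 369.0, 45.4]
orientation: [0.0, 0.226, 0.974, 0.0]
wrist_force: [-1.2, -0.4, 6.0]
opening: 0.248
grasp_force: 48.9
```

Run:
```python
from h import *
togo([547,10.6,150],-1.1378)
```

```text
t 9.8 tcp [471.5 369.   45.4] tilt 0.04 yawerr deg -39.02 turn_z units 6.5
shift units (present axes) [-7.53 -9.61 -3.49]
```

>>> {"name": "drive_tool", "arguments": {
  "moves": [
    [[0,0,-0.9,0,0,0,15],[0,0,-0.9,0,0,0,15],[0,0,-0.9,0,0,0,15],[0,0,-0.9,0,0,0,15],[-0.68,-0.87,0,0,0,0,15],[-0.68,-0.87,0,0,0,0,15],[-0.68,-0.87,0,0,0,0,15],[-0.68,-0.87,0,0,0,0,15],[-0.68,-0.87,0,0,0,0,15],[-0.68,-0.87,0,0,0,0,15],[-0.68,-0.87,0,0,0,0,15],[-0.68,-0.87,0,0,0,0,15],[-0.68,-0.87,0,0,0,0,15],[-0.68,-0.87,0,0,0,0,15],[-0.68,-0.87,0,0,0,0,15],[0,0,0,0,0,1,15],[0,0,0,0,0,1,15],[0,0,0,0,0,1,15],[0,0,0,0,0,1,15],[0,0,0,0,0,1,15]]
  ]
}}

```text
t: 11.47
tcp_pos: [545.7, 12.2, 152.2]
orientation: [-0.001, 0.473, 0.881, -0.0]
wrist_force: [-0.2, 1.3, -1.9]
opening: 0.243
grasp_force: 53.2
```

>>> {"name": "drive_tool", "arguments": {
  "moves": [
    [[0,0,0,0,0,1,15],[0,0,0,0,0,0.5,15],[0,0,0,0,0,0,15],[0,0,0,0,0,0,15],[0,0,0,0,0,0,15]]
  ]
}}

```text
t: 11.88
tcp_pos: [545.9, 12.3, 152.7]
orientation: [-0.0, 0.538, 0.843, -0.0]
wrist_force: [-0.4, -0.8, -1.6]
opening: 0.246
grasp_force: 53.2
```

Run:
```python
from h import *
p,d=imaging.get_image("wrist"); cv2.imwrite("pics/w4.png",p[:,:,::-1])
togo([546.8,10.8,50],-1.1378)
c=imaging.camera_params("wrist");E=np.array(c["extrinsics"]);print(d[300:400,319:321].mean(1)[::10])
import json;c["extrinsics"]=E.tolist();json.dump(c,open("pics/w4.json","w"))
```

```text
t 11.93 tcp [546.   12.3 152.8] tilt 0.02 yawerr deg -0.12 turn_z units 0.02
shift units (present axes) [-0.06  0.01  3.43]
[157.36578 147.04611 138.42883 131.77441 124.89581 124.82388 130.58565
 131.18578 130.83322 308.862  ]
```

View pics/w4.png

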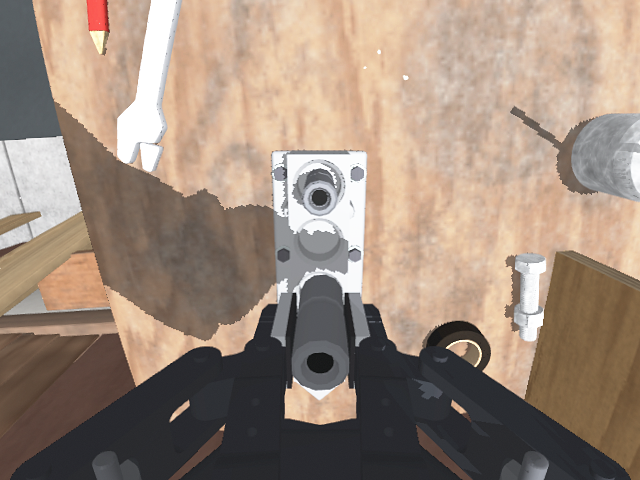

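Tappet 3 is held with its cup at (319,363). Tappet 4 stands in its pocket with its cup at (319,197), and pocket 3 is at (320.5,240).

Run:
```python
from h import *; import json
c=json.load(open("pics/w4.json"))
print(world("wrist",[(319,363)],189.4,c).round(1),world("wrist",[(320.5,240)],42,c).round(1),world("wrist",[(319.5,197)],86,c).round(1))
```

```text
[[545.2  12.  189.4]] [[546.8  10.4  42. ]] [[528.9  47.1  86. ]]
```

>>> {"name": "drive_tool", "arguments": {
  "moves": [
    [[-0.06,0,0.7,0,0,0,15],[0,0,0.7,0,0,0,15],[0,0,0.6,0,0,0,15],[0,0,0.5,0,0,0,15],[0,0,0.4,0,0,0,15],[0,0,0.3,0,0,0,15],[0,0,0.22,0,0,0,15],[0,0,0,0,0,0,15],[0,0,0,0,0,0,15],[0,0,0,0,0,0,15]]
  ]
}}

```text
t: 12.77
tcp_pos: [547.2, 10.6, 50.9]
orientation: [0.0, 0.538, 0.843, 0.0]
wrist_force: [0.2, 0.3, -0.9]
opening: 0.243
grasp_force: 53.4
```

>>> {"name": "drive_tool", "arguments": {
  "moves": [
    [[0,0,0.03,0,0,0,15],[0,0,0,0,0,0,15],[0,0,0,0,0,0,50],[0,0,0,0,0,0,50],[0,0,0,0,0,0,50],[0,0,0,0,0,0,50],[0,0,-0.5,0,0,0,50],[0,0,-1,0,0,0,50],[0,0,-1,0,0,0,50],[0,0,-1,0,0,0,50],[0,0,0,0,0,0,50],[0,0,0,0,0,0,50],[0,0,0,0,0,0,50]]
  ]
}}

```text
t: 13.85
tcp_pos: [546.7, 10.7, 154.0]
orientation: [-0.0, 0.539, 0.843, -0.0]
wrist_force: [-0.5, -0.1, 0.0]
opening: 0.587
grasp_force: 0.0
```

Run:
```python
from h import *
togo([510.8,349.6,150],-.4575)
```

```text
t 13.85 tcp [546.7  10.7 154. ] tilt 0.02 yawerr deg 38.95 turn_z units -6.49
shift units (present axes) [10.76  3.66  0.14]
```

>>> {"name": "drive_tool", "arguments": {
  "moves": [
    [[0.98,0.33,0,0,0,0,60],[0.98,0.33,0,0,0,0,60],[0.98,0.33,0,0,0,0,60],[0.98,0.33,0,0,0,0,60],[0.98,0.33,0,0,0,0,60],[0.98,0.33,0,0,0,0,60],[0.98,0.33,0,0,0,0,60],[0.98,0.33,0,0,0,0,60],[0.98,0.33,0,0,0,0,60],[0.98,0.33,0,0,0,0,60],[0.98,0.33,0,0,0,0,60],[0,0,0,0,0,-1,60],[0,0,0,0,0,-1,60],[0,0,0,0,0,-1,60],[0,0,0,0,0,-1,60],[0,0,0,0,0,-1,60],[0,0,0,0,0,-1,60],[0,0,0,0,0,-0.5,60],[0,0,0,0,0,0,60],[0,0,0,0,0,0,60]]
  ]
}}

```text
t: 15.52
tcp_pos: [509.2, 349.6, 153.1]
orientation: [-0.001, 0.227, 0.974, -0.001]
wrist_force: [0.0, -0.3, -0.0]
opening: 0.7
grasp_force: 0.0
```

>>> {"name": "drive_tool", "arguments": {
  "moves": [
    [[0,0,0.6,0,0,0,60],[0,0,0.9,0,0,0,60],[0,0,0.9,0,0,0,60],[0,0,0.7,0,0,0,60],[0,0,0.4,0,0,0,60],[0,0,0,0,0,0,60],[0,0,0,0,0,0,60],[0,0,0,0,0,0,60]]
  ]
}}

```text
t: 16.18
tcp_pos: [510.7, 350.2, 51.1]
orientation: [0.001, 0.227, 0.974, 0.001]
wrist_force: [0.1, 0.2, -0.2]
opening: 0.705
grasp_force: 0.0
```

Run:
```python
from h import *
togo([510.8,349.6,46],-.4575)
```

```text
t 16.18 tcp [510.7 350.2  51.1] tilt 0.12 yawerr deg -0.01 turn_z units 0.0
shift units (present axes) [-0.01 -0.02  0.17]
```

>>> {"name": "drive_tool", "arguments": {
  "moves": [
    [[0,-0.02,0.16,0,0,0,60],[0,0,0,0,0,0,60],[0,0,0,0,0,0,15],[0,0,0,0,0,0,15],[0,0,0,0,0,0,15],[0,0,0,0,0,0,15],[0,0,0,0,0,0,15],[0,0,0,0,0,0,15],[0,0,0,0,0,0,15],[0,0,0,0,0,0,15]]
  ]
}}

```text
t: 17.02
tcp_pos: [509.9, 349.5, 45.2]
orientation: [0.0, 0.226, 0.974, 0.0]
wrist_force: [-0.3, -0.0, 5.0]
opening: 0.241
grasp_force: 48.8
```

Run:
```python
from h import *
togo([564.3,-27.2,150],-1.1378)
```

```text
t 17.02 tcp [509.9 349.5  45.2] tilt 0.05 yawerr deg -39.03 turn_z units 6.5
shift units (present axes) [ -7.17 -10.47  -3.5 ]
```

>>> {"name": "drive_tool", "arguments": {
  "moves": [
    [[0,0,-0.9,0,0,0,15],[0,0,-0.9,0,0,0,15],[0,0,-0.9,0,0,0,15],[0,0,-0.9,0,0,0,15],[-0.6,-0.87,0,0,0,0,15],[-0.6,-0.87,0,0,0,0,15],[-0.6,-0.87,0,0,0,0,15],[-0.6,-0.87,0,0,0,0,15],[-0.6,-0.87,0,0,0,0,15],[-0.6,-0.87,0,0,0,0,15],[-0.6,-0.87,0,0,0,0,15],[-0.6,-0.87,0,0,0,0,15],[-0.6,-0.87,0,0,0,0,15],[-0.6,-0.87,0,0,0,0,15],[-0.6,-0.87,0,0,0,0,15],[-0.6,-0.87,0,0,0,0,15],[0,0,0,0,0,1,15],[0,0,0,0,0,1,15],[0,0,0,0,0,1,15],[0,0,0,0,0,1,15]]
  ]
}}

```text
t: 18.68
tcp_pos: [564.8, -27.3, 151.8]
orientation: [-0.001, 0.427, 0.904, -0.0]
wrist_force: [0.2, -0.4, -1.3]
opening: 0.246
grasp_force: 53.1
```

>>> {"name": "drive_tool", "arguments": {
  "moves": [
    [[0,0,0,0,0,1,15],[0,0,0,0,0,1,15],[0,0,0,0,0,0.5,15],[0,0,0,0,0,0,15],[0,0,0,0,0,0,15],[0,0,0,0,0,0,15]]
  ]
}}

```text
t: 19.18
tcp_pos: [565.1, -27.0, 152.3]
orientation: [-0.0, 0.538, 0.843, -0.0]
wrist_force: [-0.3, 0.7, -0.7]
opening: 0.243
grasp_force: 53.1
```

Run:
```python
from h import *
p,d=imaging.get_image("wrist"); cv2.imwrite("pics/w5.png",p[:,:,::-1])
togo([564.3,-27.2,50],-1.1378)
c=imaging.camera_params("wrist");c["extrinsics"]=np.array(c["extrinsics"]).tolist();import json;json.dump(c,open("pics/w5.json","w"))
```

```text
t 19.23 tcp [565.2 -27.  152.4] tilt 0.03 yawerr deg -0.12 turn_z units 0.02
shift units (present axes) [ 0.   -0.03  3.41]
```

View pics/w5.png

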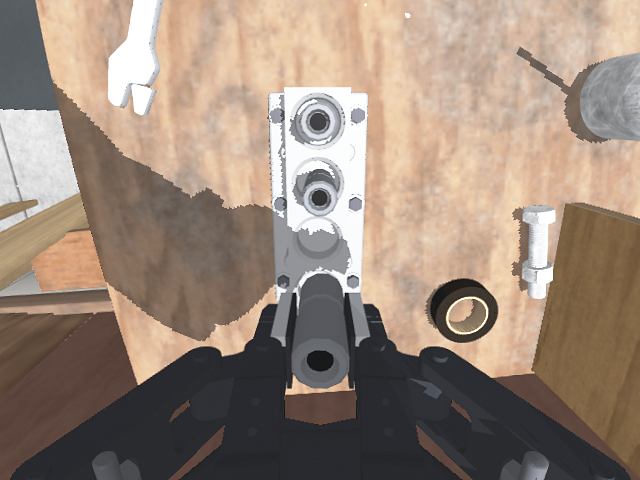

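Tappet 2 is held with its cup at (320,360), pocket 2 is at (319,238), and tappets 4 and 3 stand upright in their pockets at (318,121) and (319,197).

>>> {"name": "drive_tool", "arguments": {
  "moves": [
    [[-0.03,-0.03,0.7,0,0,0,15],[0,0,0.7,0,0,0,15],[0,0,0.6,0,0,0,15],[0,0,0.5,0,0,0,15],[0,0,0.4,0,0,0,15],[0,0,0.3,0,0,0,15],[0,0,0.21,0,0,0,15],[0,0,0,0,0,0,15],[0,0,0,0,0,0,15],[0,0,0,0,0,0,15]]
  ]
}}

```text
t: 20.07
tcp_pos: [565.3, -28.3, 51.0]
orientation: [0.0, 0.538, 0.843, 0.0]
wrist_force: [-0.4, 0.2, -1.1]
opening: 0.24
grasp_force: 53.0
```

>>> {"name": "drive_tool", "arguments": {
  "moves": [
    [[0,0,0.03,0,0,0,15],[0,0,0,0,0,0,15],[0,0,0,0,0,0,50],[0,0,0,0,0,0,50],[0,0,0,0,0,0,50],[0,0,0,0,0,0,50],[0,0,-0.5,0,0,0,50],[0,0,-1,0,0,0,50],[0,0,-1,0,0,0,50],[0,0,-1,0,0,0,50],[0,0,0,0,0,0,50],[0,0,0,0,0,0,50],[0,0,0,0,0,0,50]]
  ]
}}

```text
t: 21.15
tcp_pos: [564.8, -28.2, 154.1]
orientation: [-0.0, 0.539, 0.843, 0.0]
wrist_force: [0.4, -0.3, -1.6]
opening: 0.586
grasp_force: 0.0
```

Run:
```python
from h import *
togo([548.3,331.4,150],-.4575)
```

```text
t 21.15 tcp [564.8 -28.2 154.1] tilt 0.01 yawerr deg 38.95 turn_z units -6.49
shift units (present axes) [11.11  4.54  0.14]
```

>>> {"name": "drive_tool", "arguments": {
  "moves": [
    [[0.93,0.38,0,0,0,0,60],[0.93,0.38,0,0,0,0,60],[0.93,0.38,0,0,0,0,60],[0.93,0.38,0,0,0,0,60],[0.93,0.38,0,0,0,0,60],[0.93,0.38,0,0,0,0,60],[0.93,0.38,0,0,0,0,60],[0.93,0.38,0,0,0,0,60],[0.93,0.38,0,0,0,0,60],[0.93,0.38,0,0,0,0,60],[0.93,0.38,0,0,0,0,60],[0.93,0.38,0,0,0,0,60],[0,0,0,0,0,-1,60],[0,0,0,0,0,-1,60],[0,0,0,0,0,-1,60],[0,0,0,0,0,-1,60],[0,0,0,0,0,-1,60],[0,0,0,0,0,-1,60],[0,0,0,0,0,-0.5,60],[0,0,0,0,0,0,60]]
  ]
}}

```text
t: 22.82
tcp_pos: [547.5, 332.8, 152.5]
orientation: [-0.001, 0.225, 0.974, -0.001]
wrist_force: [0.4, 0.0, -0.1]
opening: 0.704
grasp_force: 0.0
```

>>> {"name": "drive_tool", "arguments": {
  "moves": [
    [[0,0,0.6,0,0,0,60],[0,0,0.9,0,0,0,60],[0,0,0.9,0,0,0,60],[0,0,0.7,0,0,0,60],[0,0,0.4,0,0,0,60],[0,0,0,0,0,0,60],[0,0,0,0,0,0,60],[0,0,0,0,0,0,60]]
  ]
}}

```text
t: 23.48
tcp_pos: [549.2, 333.4, 51.0]
orientation: [0.001, 0.227, 0.974, 0.001]
wrist_force: [0.6, 0.9, 0.0]
opening: 0.705
grasp_force: 0.0
```

Run:
```python
from h import *
togo([548.3,331.4,46],-.4575)
```

```text
t 23.48 tcp [549.2 333.4  51. ] tilt 0.11 yawerr deg -0.01 turn_z units 0.0
shift units (present axes) [-0.   -0.07  0.17]
```

>>> {"name": "drive_tool", "arguments": {
  "moves": [
    [[0,-0.06,0.16,0,0,0,60],[0,0,0,0,0,0,60],[0,0,0,0,0,0,15],[0,0,0,0,0,0,15],[0,0,0,0,0,0,15],[0,0,0,0,0,0,15],[0,0,0,0,0,0,15],[0,0,0,0,0,0,15],[0,0,0,0,0,0,15],[0,0,0,0,0,0,15]]
  ]
}}

```text
t: 24.32
tcp_pos: [547.9, 331.6, 45.1]
orientation: [0.0, 0.226, 0.974, 0.0]
wrist_force: [-0.2, -1.1, 5.7]
opening: 0.24
grasp_force: 48.8
```

Run:
```python
from h import *
togo([582,-65.3,150],-1.1378)
```

```text
t 24.32 tcp [547.9 331.6  45.1] tilt 0.04 yawerr deg -39.03 turn_z units 6.5
shift units (present axes) [ -6.86 -11.37  -3.5 ]
```

>>> {"name": "drive_tool", "arguments": {
  "moves": [
    [[0,0,-0.9,0,0,0,15],[0,0,-0.9,0,0,0,15],[0,0,-0.9,0,0,0,15],[0,0,-0.9,0,0,0,15],[-0.53,-0.87,0,0,0,0,15],[-0.53,-0.87,0,0,0,0,15],[-0.53,-0.87,0,0,0,0,15],[-0.53,-0.87,0,0,0,0,15],[-0.53,-0.87,0,0,0,0,15],[-0.53,-0.87,0,0,0,0,15],[-0.53,-0.87,0,0,0,0,15],[-0.53,-0.87,0,0,0,0,15],[-0.53,-0.87,0,0,0,0,15],[-0.53,-0.87,0,0,0,0,15],[-0.53,-0.87,0,0,0,0,15],[-0.53,-0.87,0,0,0,0,15],[-0.53,-0.87,0,0,0,0,15],[0,0,0,0,0,1,15],[0,0,0,0,0,1,15],[0,0,0,0,0,1,15]]
  ]
}}

```text
t: 25.98
tcp_pos: [583.1, -64.9, 151.9]
orientation: [-0.001, 0.379, 0.925, 0.0]
wrist_force: [-0.2, -0.9, -1.4]
opening: 0.243
grasp_force: 52.7
```

>>> {"name": "drive_tool", "arguments": {
  "moves": [
    [[0,0,0,0,0,1,15],[0,0,0,0,0,1,15],[0,0,0,0,0,1,15],[0,0,0,0,0,0.5,15],[0,0,0,0,0,0,15],[0,0,0,0,0,0,15],[0,0,0,0,0,0,15]]
  ]
}}

```text
t: 26.57
tcp_pos: [583.4, -64.1, 152.4]
orientation: [-0.0, 0.538, 0.843, 0.0]
wrist_force: [0.7, 0.3, -0.7]
opening: 0.243
grasp_force: 52.7
```

Run:
```python
from h import *
p,d=imaging.get_image("wrist"); cv2.imwrite("pics/w6.png",p[:,:,::-1])
togo([582,-65.3,50],-1.1378)
```

```text
t 26.62 tcp [583.4 -64.1 152.4] tilt 0.02 yawerr deg -0.12 turn_z units 0.02
shift units (present axes) [-0.02 -0.06  3.41]
```

View pics/w6.png

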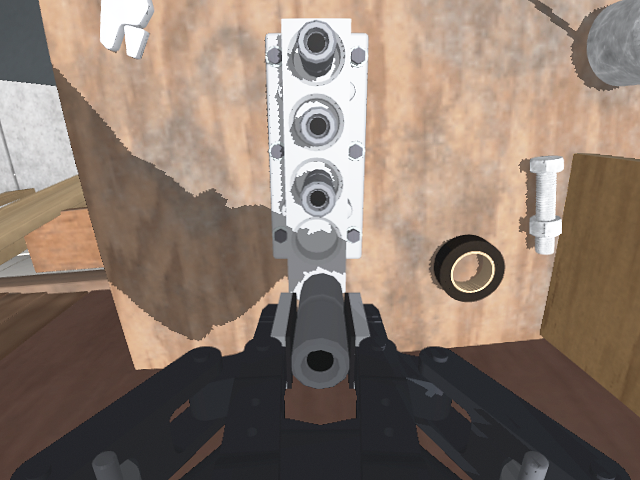

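Tappet 1 is held with its cup at (320,361). Tappets 4, 3 and 2 are seated, and pocket 1 is at (317.5,239), so a small sideways shift is needed, as computed.

>>> {"name": "drive_tool", "arguments": {
  "moves": [
    [[-0.04,-0.06,0.7,0,0,0,15],[0,0,0.7,0,0,0,15],[0,0,0.6,0,0,0,15],[0,0,0.5,0,0,0,15],[0,0,0.4,0,0,0,15],[0,0,0.3,0,0,0,15],[0,0,0.21,0,0,0,15],[0,0,0,0,0,0,15],[0,0,0,0,0,0,15],[0,0,0,0,0,0,15]]
  ]
}}

```text
t: 27.45
tcp_pos: [582.8, -66.2, 51.0]
orientation: [0.0, 0.538, 0.843, 0.0]
wrist_force: [-1.3, 0.9, -1.5]
opening: 0.244
grasp_force: 52.7
```

Release, lift, and back off toward the row's tail for a final look.

>>> {"name": "drive_tool", "arguments": {
  "moves": [
    [[0,0,0.03,0,0,0,15],[0,0,0,0,0,0,15],[0,0,0,0,0,0,50],[0,0,0,0,0,0,50],[0,0,0,0,0,0,50],[0,0,0,0,0,0,50],[0,0,-0.5,0,0,0,50],[0,0,-1,0,0,0,50],[0,0,-1,0,0,0,50],[0,0,-1,0,0,0,50],[0,0,-1,0,0,0,50],[0.9,0,0,0,0,0,50],[0.9,0,0,0,0,0,50],[0,0,0,0,0,0,50],[0,0,0,0,0,0,50],[0,0,0,0,0,0,50]]
  ]
}}

```text
t: 28.78
tcp_pos: [559.8, -17.3, 184.4]
orientation: [0.0, 0.538, 0.843, -0.0]
wrist_force: [-0.5, 0.4, 0.2]
opening: 0.589
grasp_force: 0.0
```

Run:
```python
from h import *; import json
p,d=imaging.get_image("wrist"); cv2.imwrite("pics/w7.png",p[:,:,::-1])
c=imaging.camera_params("wrist");c["extrinsics"]=np.array(c["extrinsics"]).tolist();json.dump(c,open("pics/w7.json","w"));np.save("pics/w7.npy",d)
```

```text
(no output)
```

View pics/w7.png

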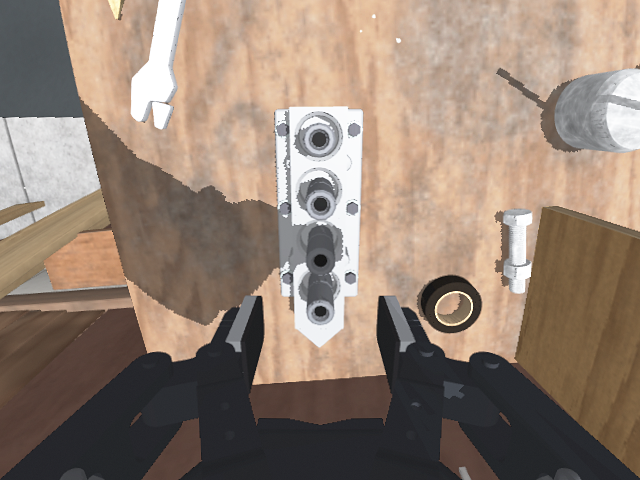

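All four stand in the rack with cups at about (320,311), (320,260), (320,204) and (319.5,138). Next I'll check their positions and heights.

Run:
```python
from h import *; import json
c=json.load(open("pics/w7.json"));d=np.load("pics/w7.npy");E=np.array(c["extrinsics"])
uv=[(320,311),(320,260),(320,204),(319.5,138)]
P=world("wrist",uv,86,c); t=-1.1378; r=np.array([np.cos(t),np.sin(t)])
v=P[:,:2]-[555.5,-8.1]; print((v@r).round(1),(v@[-r[1],r[0]]).round(1))
for (u,w),q in zip(uv,P):   # height of rim from depth, 95th pct around cup
    n=(np.mgrid[int(w)-14:int(w)+15,int(u)-14:int(u)+15]).reshape(2,-1); dd=d[n[0],n[1]]
    K=np.array([[c["fx"],0,c["cx"]],[0,c["fy"],c["cy"]],[0,0,1]])
    m=cv2.undistortPoints(n[::-1].T.astype(float).reshape(-1,1,2),K,np.array([c["k1"],0,0,0,0.]))[:,0]
    z=(np.c_[m,np.ones(len(m))]*dd[:,None])@E[2,:3]+E[2,3]; print(np.percentile(z[dd>0],[85,90,95]).round(1))
```

```text
[ 64.9  23.7 -17.2 -60.9] [-0.3 -0.4 -0.4 -0.8]
[85.7 85.9 86.2]
[86.  86.2 86.5]
[86.  86.3 86.6]
[86.1 86.4 86.7]
```

```bash
python3 -c "
from rig import robot
print(robot.close_job())"
```

```text
the job is handed in; nothing more can be done
None
```

All four tappets stand upright and fully down in the rack in their original order, each measured within 4 mm of its pocket's centre, and the job is handed in (the hand-in returned no verdict).

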